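# Square a prism bar against the check board's fence

### The job

Draw the prism bar by its red tab all the way out of its grey sleeve, lay it on the table and let go; then take it by its middle (the tab must not be used to lift it) and set it down on the aluminium check board, midway along the dark fence but about two fingers' breadth short of it, and let go. Then push the bar's tab end up to the fence first and its plain end after, touching up either end as needed, until its whole long side lies flush against the fence, about midway along it, and leave everything else where it stands.

Things in the scene. Friction and masses are not known exactly. Their poses are not given: they have to be found in the camera images.
- bar_mid (a point): centre of the prism bar's body, half-way up. The bar is loose: a flat-bottomed straight block with a black frame and a row of clear prisms, 180 long (x) x 34 wide (y) x 22 high (z) mm, about 0.18 kg. Its x axis runs along its length towards the red tab, z up. Lying on the table this point is 11 mm up, on the board 21 mm.
- bar_tab (a point): centre of the red pull tab, 112 mm from the bar's centre along its +x: a block 42 long x 18 wide x 16 high mm (from 3 to 19 mm above the bar's underside). Same axes as the bar. At the start the bar's body stands about 35 to 50 mm out of the sleeve, then the tab.
- bar_tab_end (a point): centre of the end face of the bar's body that bears the tab (90 mm from the bar's centre, +x), half-way up. Same axes as the bar.
- bar_plain_end (a point): centre of the bar's plain end face (90 mm from the bar's centre, -x), half-way up. Same axes as the bar.
- sleeve: grey storage sleeve with a blue label, fixed to the table: a roofed channel 150 long x 52 wide x 33 high mm, the way through 42 wide x 29 high, floor is the table. Origin on the table; x axis points out of its open mouth, which lies 65 mm along +x; it is shut at -x. The bar slides straight out along its +x.
- board: aluminium check board, fixed: 180 (x) x 320 (y) mm, 10 mm thick, white scale strip with black ticks. Origin under its centre, on the table; x points towards the fence, y along it, z up.
- board_fence (a point): middle of the foot of the fence's working face, on the board's top (76 mm from the board's centre along its +x, 10 mm up). The fence is a straight dark steel rail along the far edge of the board, 320 mm long, 26 mm high, 14 mm thick; its working face looks to the board's -x. Axes as the board's. With the bar flush, the bar's centre line is 17 mm on the -x side of this face. Pushing one end of the bar turns it and draws the other end back a little from the fence.
- drops_a: bystander, loose, to be left alone: a small eye-drop bottle, green cap, 26 mm across, 60 tall. Origin under it, on the table.
- drops_b: bystander, loose, to be left alone: a small eye-drop bottle, orange cap, 26 mm across, 60 tall. Origin under it, on the table.
- cleaner: bystander, loose, to be left alone: white lens-cleaner jar with a blue label and cap, 56 mm across, 130 tall. Origin under it, on the table.
- penlight: bystander, loose, to be left alone: pen torch, flat-sided, 135 mm long, 15 wide and high. Origin under it, on the table.
- occluder: bystander, loose, to be left alone: black eye-cover paddle, 185 mm long, disc 60 across, 8 thick. Origin under it, on the table.
- lens_tray: bystander, loose, to be left alone: white tray with six compartments, 100 x 140 x 30 mm. Origin under it, on the table.
- tonometer_box: bystander, loose, to be left alone: small wooden box, 70 x 50 x 40 mm. Origin under it, on the table.
There are look-alikes about, which are no part of the job. Of the things that look like the part that bears bar_mid, the largest one is meant.

How it is judged:
On the way, in this order (a step that is already met when the one before it is completed fails the run):
1. the bar is wholly out of the sleeve, lying on the table, let go and at rest (x of bar_plain_end in the frame of sleeve above 0.066 m and height (world z) of bar_mid below 0.0145 m and angle between bar_mid's own z axis and vertical below 0.04 rad and contact force between the fingers and bar below 0.05 N and linear speed of bar below 0.01 m/s), for 0.2 s.
2. the bar lies on the board, let go and at rest, midway along the fence to within 60 mm, both ends more than 10 mm short of the fence (z of bar_mid in the frame of board between 0.017 and 0.024 m and y of bar_mid in the frame of board between -0.06 and 0.06 m and x of bar_tab_end in the frame of board between -0.07 and 0.049 m and x of bar_plain_end in the frame of board between -0.07 and 0.049 m and contact force between the fingers and bar below 0.05 N and linear speed of bar below 0.01 m/s), for 0.2 s.
3. the fingers push the bar's tab half, and its tab end is at the fence to within 3 mm (z of bar_mid in the frame of board between 0.017 and 0.024 m and y of bar_mid in the frame of board between -0.06 and 0.06 m and x of bar_tab_end in the frame of board above 0.056 m and x of the grasp point in the frame of bar above 0.02 m and contact force between the fingers and bar above 0.1 N).
4. the fingers push the bar's plain half, and its plain end is at the fence to within 3 mm (z of bar_mid in the frame of board between 0.017 and 0.024 m and y of bar_mid in the frame of board between -0.06 and 0.06 m and x of bar_plain_end in the frame of board above 0.056 m and x of the grasp point in the frame of bar below -0.02 m and contact force between the fingers and bar above 0.1 N).
At the end, for the whole second after the job is handed in: The bar lies flat on the check board, let go and at rest, its long side against the fence: both ends of that side within 3 mm of the fence, the bar's centre within 60 mm of the fence's middle (z of bar_mid in the frame of board between 0.017 and 0.024 m and y of bar_mid in the frame of board between -0.06 and 0.06 m and x of each of bar_tab_end, bar_plain_end in the frame of board above 0.056 m and angle between bar_mid's own z axis and vertical below 0.04 rad and contact force between the fingers and bar below 0.05 N and linear speed of bar below 0.01 m/s); the robot touches nothing.
It fails at once if the bar is lifted more than 20 mm off the table while held more than 55 mm from its middle (by its tab or end) (height (world z) of bar_mid above 0.031 m and (x of the grasp point in the frame of bar above 0.055 m or x of the grasp point in the frame of bar below -0.055 m) and contact force between the fingers and bar above 0.5 N).
It fails at once if a bystander is moved more than 30 mm (distance of any of drops_a, drops_b, cleaner, penlight, occluder, lens_tray, tonometer_box from where it was at the start of the episode above 0.03 m).
It also fails if it takes over 64 s, if anything falls off the work surface, if the arm or the gripper's body presses on something with over 40 N, if the wrist force passes 120 N, or if a joint passes its speed limit or range.

### The arm

A 6-joint arm with a two-finger parallel gripper is mounted at the origin on the work surface. World frame = base frame: x ahead of the robot, y to its left, z up, the work surface at z = 0. Lengths are in m, angles in rad, forces in N, time in s.
With the tool pointing down it reaches from about 0.35 to 0.875 m from the base axis. Payload 15.5 kg.
Tool frame: the origin (TCP) lies where the fingers leave the gripper's body, on its centre line; the fingertips stand 73 mm ahead of it and the grasp point (between the pads) lies robot.hold_point_z ahead of it (robot.hold_point_z is the distance from the TCP to the grasp point, in m); z points along the fingers, x is the direction in which the jaws open and shut, and the axes are right-handed (so a half turn about z gives the same grasp; the last joint's range is limited). The gripper opens to 85 mm and grips with 20 to 120 N. Pads are 22 mm wide; open, the fingers measure 114 mm over their backs; the gripper's body (76 mm by 85 mm) begins 54 mm behind the grasp point. The pads swing forward as they close: fully open they stand 13 mm farther back than shut.
Start: joints at [-1.444, 0.494, 1.345, -0, 1.302, -0.096], TCP at [0.138, -0.61, 0.304] pointing down, gripper open.
Joint ranges: [-2.91, 2.91], [-0.82, 2.16], [0.22, 2.67], [-1.22, 4.37], [0.12, 2.79], [-3.08, 3.08]. Speed limits (rad/s): [1.89, 1.89, 2.57, 3.01, 3.01, 3.01].

### API

Orientations are given as a 3x3 rotation matrix whose columns are the frame's x, y, z axes.
In Python, from rig import robot, optics, job gives the robot as it stands.
- The arm moves only by the tool move_arm, never from a script. Its argument "plan" is one flat list of numbers, 7 for each row, row after row: the finger opening in mm, from 0 to 85.4, then the shift along the world's x, y, z in mm, then the turn, a rotation vector about the world's x, y, z in degrees. In form: [jaw, dx, dy, dz, wx, wy, wz, jaw, dx, dy, dz, wx, wy, wz, ...]. A call has 1 to 10 rows; each row is the pose to reach, as a shift and turn from the pose commanded when the call began; what a row does not reach only later rows make up. A row lasts 1/12 s, in which the tool goes at most 41.7 mm and 7.16 degrees, less where a joint would pass 70% of its speed; a pose out of reach is approached as far as the arm can. A call with a gripper value outside its range is refused whole. The fingers move at their own pace and stop on an object; the grip force is fixed at half the most. Time passes only in rows, so rows that repeat a pose let the fingers close. It gives the time, the measured TCP pose, the force and the opening at its end, in the units of the state.
- robot.get_obs(): the state, without advancing time (a new reading comes with each control period).
- optics.capture(name): name is "side" or "top" or "wrist"; returns a dict with "image" (420x560x3 uint8, blue, green, red), "fx", "fy", "cx", "cy" (pixels), "dist" ([k1, k2, p1, p2, k3] as OpenCV has them; the pictures are not rectified), "xyz" and "rotation" of the camera in the world. Camera axes: x right, y down, z forward; pixel columns grow to the right and rows downward; lengths in m; the calibration is good to about 2 mm. A picture is of the moment at which its call begins. There is no depth.
- job.hand_in(): hands the job in, once; it reports no verdict.
The state is a dict: "clock": time; "joint_pos": joint angles; "dq": joint speeds; "effort": joint torques, N m; "position": TCP position; "tcp_rot": TCP orientation; "ft_force": force on the tool from outside, world axes, zero at the start; "moment": the same for the moment, N m; "gripper_width": finger opening in m.
Only numpy, scipy, OpenCV 4.12 (cv2) and the standard library are available. Lean on these libraries where they do the work, as an engineer would, in place of code of your own. Each camera call takes 0.05 s, during which the arm holds its last target.

## Working session

There is one attempt and no reset: what is moved stays moved. The work goes in short steps, Python scripts to look and compute and a tool call to move; the robot and the scene stay as the last step left them, time stands still between calls to the robot, and variables do not carry over. Pictures are saved under pics/ and viewed, and the job is handed in when it is done.

Besides the shell and the picture viewer there is one more tool, called after ">>>" as name(argument=value, ...) on one line, values as JSON. move_arm: Moves the arm, as the interface text tells. Its arguments: {"type":"object","properties":{"plan":{"type":"array"}},"required":["plan"]}

```bash
mkdir -p pics; ls; python3 - <<'E'
from rig import robot, optics, job
import cv2
print(robot.hold_point_z); o=robot.get_obs(); print(o)
for n in ("side","top","wrist"):
    c=optics.capture(n); cv2.imwrite(f"pics/{n}0.png",c["image"]); print(n,{k:v for k,v in c.items() if k!="image"})
E
```

```text
pics
0.0539
{'clock': 0.0, 'joint_pos': array([-1.44351415e+00,  4.94169221e-01,  1.34616622e+00,  1.39194282e-05,
        1.30247397e+00, -9.55267663e-02]), 'dq': array([ 0.00191497, -0.00073599,  0.00142182,  0.00163979,  0.00065356,
       -0.00021641]), 'effort': array([ 1.36276169e-03, -8.82152367e+01, -3.83868027e+01,  1.10014314e-04,
        1.01011651e-02, -1.76979370e-06]), 'position': array([ 0.13806057, -0.60927177,  0.30329699]), 'tcp_rot': array([[ 2.20966307e-01, -9.75281432e-01, -1.41140210e-04],
       [-9.75280691e-01, -2.20966314e-01,  1.20861265e-03],
       [-1.20992471e-03, -1.29411353e-04, -9.99999260e-01]]), 'ft_force': array([ 0.22851691, -0.08242233,  0.11464458]), 'moment': array([ 0.03637646, -0.06609763, -0.00928888]), 'gripper_width': 0.0855566304669858}
side {'fx': 383.89511847458624, 'fy': 383.89511847458624, 'cx': 280.4163676347871, 'cy': 207.53877484632858, 'dist': array([-0.08507345,  0.        ,  0.        ,  0.        ,  0.        ]), 'xyz': array([0.11568956, 0.78570931, 0.69089451]), 'rotation': array([[-0.88766739, -0.26110865,  0.3793005 ],
   
[... 274 characters left out ...]
      ]), 'xyz': array([ 0.37118691, -0.02018739,  1.27477806]), 'rotation': array([[ 2.94916754e-02, -9.88629770e-01,  1.47449715e-01],
       [-9.99551472e-01, -2.99368324e-02, -8.00246451e-04],
       [ 5.20532485e-03, -1.47359979e-01, -9.89069230e-01]])}
wrist {'fx': 305.25931960192474, 'fy': 305.25931960192474, 'cx': 280.53972809351706, 'cy': 205.85232779797528, 'dist': array([-0.06238785,  0.        ,  0.        ,  0.        ,  0.        ]), 'xyz': array([ 0.21404307, -0.59265273,  0.37252266]), 'rotation': array([[ 2.21922080e-01, -9.29076760e-01, -2.95917158e-01],
       [-9.75064326e-01, -2.11334871e-01, -6.77283704e-02],
       [ 3.87240643e-04,  3.03568685e-01, -9.52809479e-01]])}
```

View pics/top0.png

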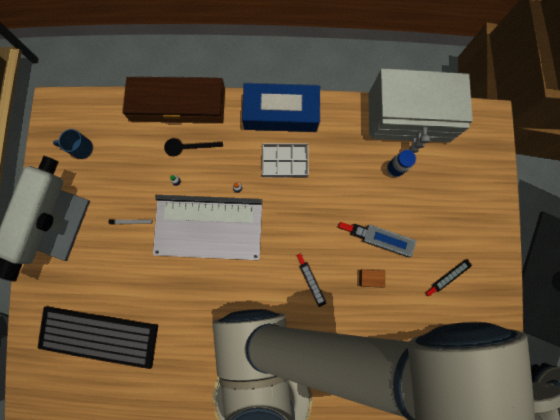

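View pics/side0.png

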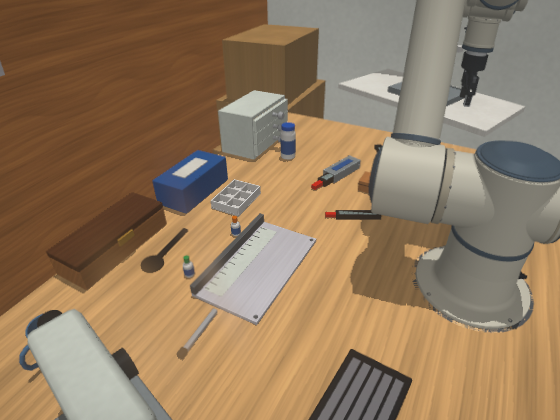

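View pics/wrist0.png

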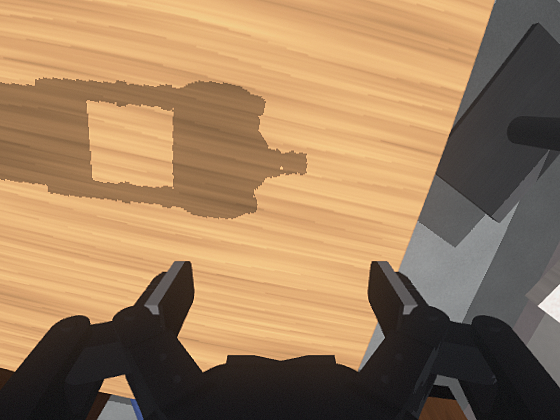

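```bash
cat > h.py <<'E'
import numpy as np, cv2
from rig import robot, optics, job
def cap(n):
    return optics.capture(n)
def ray(c,uv):
    K=np.array([[c["fx"],0,c["cx"]],[0,c["fy"],c["cy"]],[0,0,1]])
    p=cv2.undistortPoints(np.array(uv,float).reshape(-1,1,2),K,np.array(c["dist"])).reshape(-1,2)
    return np.c_[p,np.ones(len(p))]@np.array(c["rotation"]).T
def plane(c,uv,z):
    d=ray(c,uv); o=np.array(c["xyz"]); s=(z-o[2])/d[:,2]; return o+d*s[:,None]
def proj(c,P):
    K=np.array([[c["fx"],0,c["cx"]],[0,c["fy"],c["cy"]],[0,0,1]]); R=np.array(c["rotation"]).T
    return cv2.projectPoints(np.array(P,float).reshape(-1,3),cv2.Rodrigues(R)[0],-R@np.array(c["xyz"]),K,np.array(c["dist"]))[0].reshape(-1,2)
def tri(c1,u1,c2,u2):
    d1=ray(c1,[u1])[0];d2=ray(c2,[u2])[0]
    A=np.c_[d1,-d2]; t=np.linalg.lstsq(A,c2["xyz"]-c1["xyz"],rcond=None)[0]
    a=c1["xyz"]+d1*t[0];b=c2["xyz"]+d2*t[1]; return (a+b)/2,np.linalg.norm(a-b)
def crop(c,x0,y0,x1,y1,f,name):
    im=cv2.resize(c["image"][y0:y1,x0:x1],None,fx=f,fy=f,interpolation=cv2.INTER_CUBIC); cv2.imwrite("pics/"+name+".png",im)
def red(c):
    h=cv2.cvtColor(c["image"],cv2.COLOR_BGR2HSV)
    return (((h[...,0]<6)|(h[...,0]>174))&(h[...,1]>170)&(h[...,2]>90)).astype(np.uint8)
E
python3 - <<'E'
from h import *
c=cap("top"); s=cap("side")
crop(c,290,205,480,315,4,"crop_top"); crop(c,145,160,275,270,5,"crop_board"); crop(s,290,140,400,230,6,"crop_side")
for n,k,z in (("top",c,.011),("side",s,.011)):
    nn,l,st,ce=cv2.connectedComponentsWithStats(red(k))
    for i in range(1,nn):
        if st[i,4]>15: print(n,st[i],ce[i],plane(k,[ce[i]],z)[0])
E
```

```text
top [339 222  14   9  78] [345.5        226.34615385] [ 0.51462948 -0.23693684  0.011     ]
top [297 254   8  10  41] [300.46341463 258.53658537] [ 0.41465696 -0.10337176  0.011     ]
top [427 287  10   9  43] [431.02325581 291.04651163] [ 0.32659671 -0.49816803  0.011     ]
side [312 180  11  10  70] [316.91428571 184.34285714] [ 0.51415786 -0.23684458  0.011     ]
side [325 212  11   5  51] [330.39215686 213.98039216] [ 0.41271392 -0.10058125  0.011     ]
```

View pics/crop_top.png

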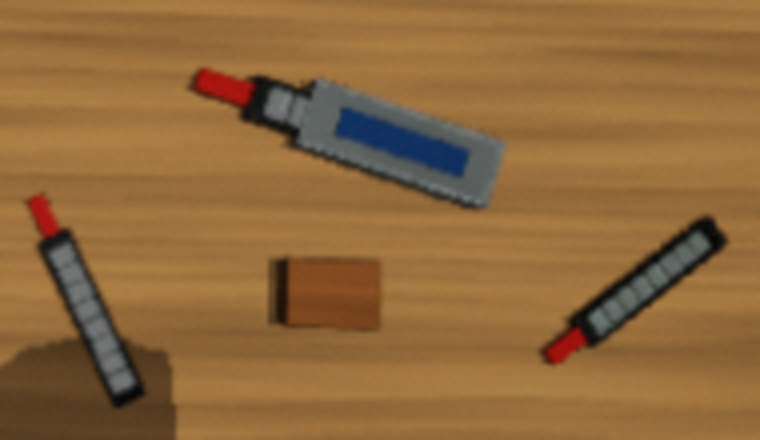

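View pics/crop_board.png

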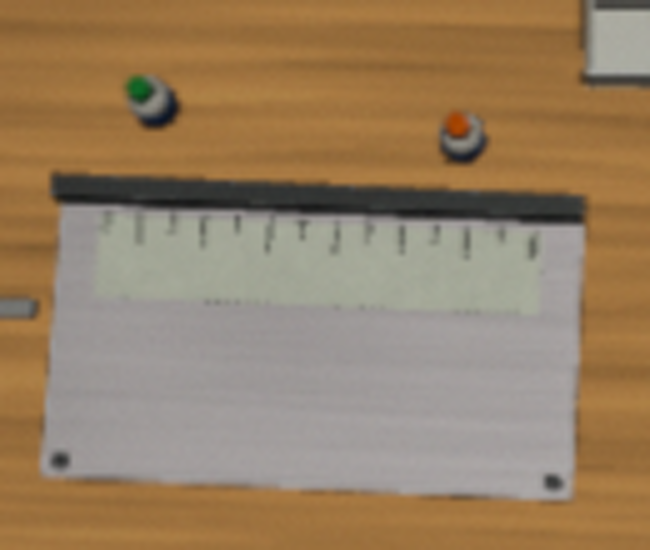

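View pics/crop_side.png

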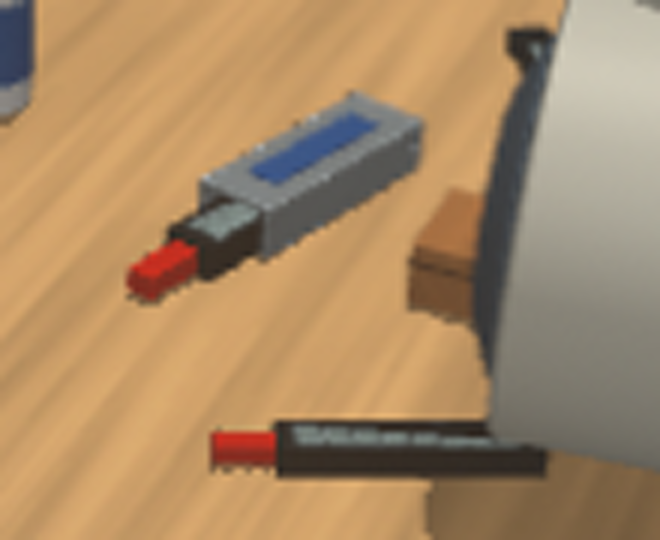

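```bash
cat > m.py <<'E'
from h import *
def label(c):
    h=cv2.cvtColor(c["image"],cv2.COLOR_BGR2HSV)
    m=((h[...,0]>105)&(h[...,0]<125)&(h[...,1]>150)&(h[...,2]>60)).astype(np.uint8)
    return m
E
python3 - <<'E'
from m import *
c=cap("top");s=cap("side")
for k,z in ((c,.033),(s,.033)):
    m=label(k); n,l,st,ce=cv2.connectedComponentsWithStats(m)
    for i in range(1,n):
        if st[i,4]<60: continue
        ys,xs=np.where(l==i); P=plane(k,np.c_[xs,ys],z)[:,:2]
        if abs(P.mean(0)-[0.48,-.35]).max()>.15: continue
        r=cv2.minAreaRect((P*1000).astype(np.float32)); w,v=np.linalg.eigh(np.cov(P.T))
        print("label",ce[i],P.mean(0),r,np.degrees(np.arctan2(v[1,1],v[0,1])))
cr=np.array([[318,82],[503,143],[484,207],[293,142]])/4+[290,205]
Q=plane(c,cr,.033);print(Q)
b=np.array([[43,474],[572,498],[583,222],[62,203]])/5+[145,160]
B=plane(c,b,.010);print("board",B)
e=B[3]-B[2];print("fence dir",np.degrees(np.arctan2(e[1],e[0])),np.linalg.norm(e),(B[2]+B[3])/2)
e=B[0]-B[1];print("low edge",np.degrees(np.arctan2(e[1],e[0])),np.linalg.norm(e))
for n,(u,v) in dict(green=(139,88),orange=(457,124)).items(): print(n,plane(c,[[145+u/5,160+v/5]],.06))
E
```

```text
label [390.08878505 240.11682243] [ 0.4748403 -0.3667573] ((474.98260498046875, -366.9378967285156), (98.83611297607422, 19.932979583740234), 72.460693359375) 71.99686072511084
[[ 0.51667375 -0.30490105  0.033     ]
 [ 0.47486348 -0.44472161  0.033     ]
 [ 0.42708612 -0.42966952  0.033     ]
 [ 0.47165832 -0.28620888  0.033     ]]
board [[0.4114174  0.33588935 0.01      ]
 [0.40797835 0.01830223 0.01      ]
 [0.57388396 0.01733272 0.01      ]
 [0.57610848 0.33539911 0.01      ]]
fence dir 89.59928519486749 0.3180741703565124 [0.57499622 0.17636592 0.01      ]
low edge 89.37958666099235 0.3176057406394107
green [[0.63796593 0.2803057  0.06      ]]
orange [[0.62163045 0.09145502 0.06      ]]
```

Three look-alikes in the top view: the tab at (345,226), in the grey sleeve; (300,259); and (431,291). The other two are loose and visibly narrower, with smaller tabs. The enlarged crop confirms the one in the sleeve is the largest, so it is the one meant.

>>> move_arm(plan=[60,42,42,0,0,0,7,60,80,80,0,0,0,14,60,120,120,0,0,0,21,60,160,160,0,0,0,28,60,200,200,0,0,0,35,60,240,240,0,0,0,42,60,280,280,-20,0,0,49,60,320,320,-40,0,0,55,60,350,350,-60,0,0,60,60,376,372,-80,0,0,60])

```text
clock: 1.18
position: [0.4309, -0.3175, 0.2649]
tcp_rot: [[0.957, -0.29, 0.001], [-0.29, -0.957, -0.001], [0.001, 0.001, -1.0]]
ft_force: [-0.4, -1.5, -0.2]
gripper_width: 0.0601
```

>>> move_arm(plan=[60,0,0,0,0,0,0,60,0,0,0,0,0,0,60,0,0,0,0,0,0])

```text
clock: 1.43
position: [0.4296, -0.3192, 0.2647]
tcp_rot: [[0.955, -0.296, -0.0], [-0.296, -0.955, -0.0], [-0.0, 0.0, -1.0]]
ft_force: [-0.3, -0.6, -0.2]
gripper_width: 0.0599
```

```bash
python3 - <<'E'
from m import *
o=robot.get_obs();print(o["clock"],o["position"],o["tcp_rot"],o["gripper_width"],o["joint_pos"])
c=cap("wrist"); cv2.imwrite("pics/w1.png",c["image"])
m=red(c);n,l,st,ce=cv2.connectedComponentsWithStats(m)
for i in range(1,n):
    if st[i,4]>200: print(st[i],ce[i],plane(c,[ce[i]],.017))
m=label(c);n,l,st,ce=cv2.connectedComponentsWithStats(m)
for i in range(1,n):
    if st[i,4]>200:
        ys,xs=np.where(l==i); P=plane(c,np.c_[xs,ys],.033)[:,:2]
        print(st[i],cv2.minAreaRect((P*1000).astype(np.float32)))
E
```

```text
1.4333 [ 0.42959374 -0.31919033  0.26473717] [[ 9.55277450e-01 -2.95710963e-01 -1.42321502e-04]
 [-2.95710989e-01 -9.55277426e-01 -2.24485227e-04]
 [-6.95737756e-05  2.56531707e-04 -9.99999965e-01]] 0.05993281170716784 [-7.50473104e-01  4.12667561e-01  1.61664323e+00 -2.91340640e-04
  1.11223287e+00 -4.50144445e-01]
[327  56  21  46 861] [336.96515679  78.4796748 ] [[ 0.51381868 -0.23423938  0.017     ]]
[233 321  25  23 310] [245.06451613 332.0483871 ] [[ 0.33011232 -0.49030719  0.017     ]]
[324 171  24  65 463] ((478.744140625, -352.16986083984375), (69.4942855834961, 20.95455551147461), 72.58844757080078)
```

View pics/w1.png

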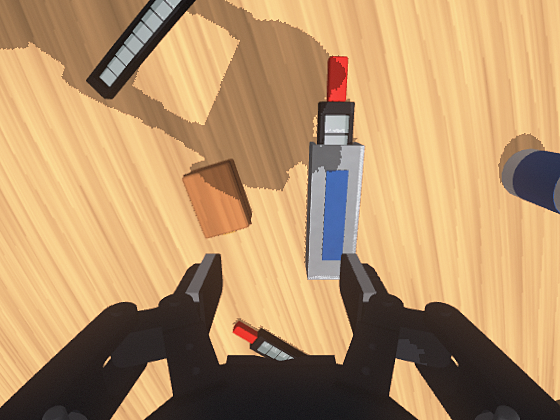

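>>> move_arm(plan=[50,30,30,0,0,0,0,50,60,60,0,0,0,0,50,85,84,-20,0,0,0,50,85,84,-60,0,0,0,50,85,84,-100,0,0,0,50,85,84,-140,0,0,0,50,85,84,-140,0,0,0])

```text
clock: 2.07
position: [0.5115, -0.2348, 0.1189]
tcp_rot: [[0.955, -0.298, -0.008], [-0.298, -0.955, 0.004], [-0.009, -0.002, -1.0]]
ft_force: [-2.3, 1.3, -0.8]
gripper_width: 0.0499
```

```bash
python3 - <<'E'
from m import *
o=robot.get_obs();print(o["clock"],o["position"],o["tcp_rot"][:,0],o["gripper_width"],o["joint_pos"])
c=cap("wrist"); cv2.imwrite("pics/w2.png",c["image"])
s=cap("side"); crop(s,260,110,400,220,5,"s2")
m=red(c);n,l,st,ce=cv2.connectedComponentsWithStats(m)
for i in range(1,n):
    if st[i,4]>200: print(st[i],ce[i],plane(c,[ce[i]],.017))
E
```

```text
2.0667 [ 0.51152047 -0.23477405  0.11893982] [ 0.95454431 -0.29794085 -0.00874169] 0.04993043689769682 [-5.36316900e-01  6.52764831e-01  1.67195263e+00 -1.94425531e-04
  8.25827383e-01 -2.33629256e-01]
[  25   47   57   57 1843] [52.80412371 75.87954422] [[ 0.4211547  -0.10515778  0.017     ]]
[ 271  202   30   68 1971] [285.75697615 235.25367834] [[ 0.51540731 -0.23177254  0.017     ]]
```

View pics/w2.png

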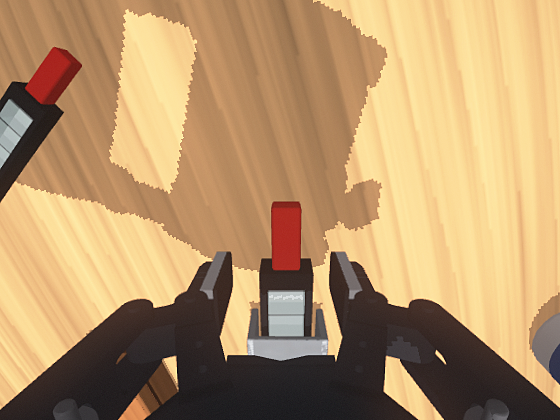

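View pics/s2.png

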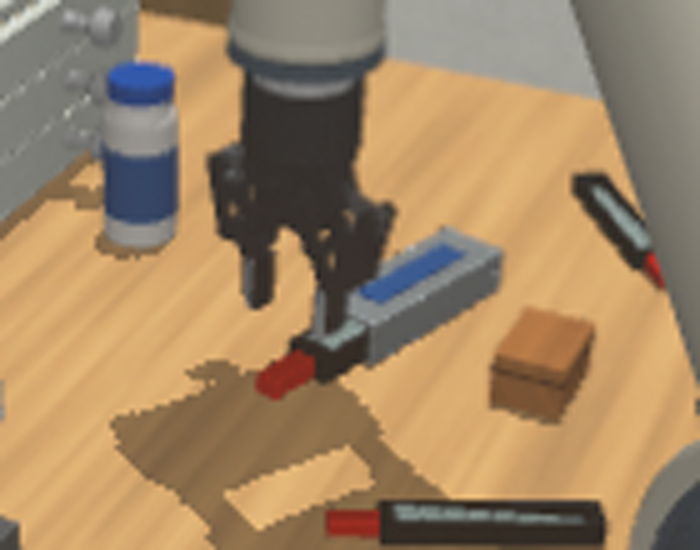

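>>> move_arm(plan=[50,0,0,0,0,0,0,50,1,2,-15,0,0,0,50,1,2,-30,0,0,0,50,1,2,-42,0,0,0,50,1,2,-42,0,0,0,50,1,2,-42,0,0,0])

```text
clock: 2.67
position: [0.5159, -0.2335, 0.0837]
tcp_rot: [[0.955, -0.297, 0.001], [-0.297, -0.955, -0.001], [0.001, 0.0, -1.0]]
ft_force: [-0.9, 0.2, 0.6]
gripper_width: 0.0499
```

>>> move_arm(plan=[10,0,0,0,0,0,0,10,0,0,0,0,0,0,10,0,0,0,0,0,0,10,0,0,0,0,0,0,10,0,0,0,0,0,0])

```text
clock: 3.08
position: [0.5159, -0.2332, 0.0835]
tcp_rot: [[0.955, -0.296, 0.001], [-0.296, -0.955, -0.001], [0.001, 0.0, -1.0]]
ft_force: [-1.4, 0.1, 8.9]
gripper_width: 0.0158
```

```bash
python3 - <<'E'
from m import *
o=robot.get_obs();print(o["clock"],o["position"],o["tcp_rot"][:,0],o["gripper_width"],o["ft_force"])
c=cap("wrist"); cv2.imwrite("pics/w3.png",c["image"])
E
```

```text
3.0833 [ 0.51593688 -0.23323111  0.08354459] [ 0.95511253 -0.29624086  0.0011891 ] 0.015816540384545344 [-1.44103841  0.07564722  8.90616685]
```

View pics/w3.png

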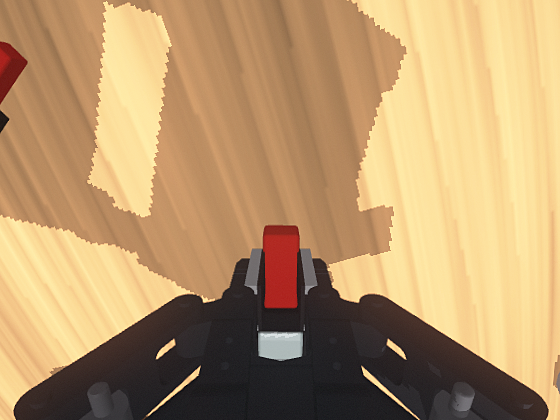

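The tab is between the pads (wrist view: tab at (281,265), pads either side). Next I pull along the sleeve axis.

>>> move_arm(plan=[10,3,10,0,0,0,0,10,9,28,0,0,0,0,10,15,48,0,0,0,0,10,21,67,0,0,0,0,10,27,86,0,0,0,0,10,33,105,0,0,0,0,10,39,124,0,0,0,0,10,45,143,0,0,0,0,10,51,162,0,0,0,0,10,51,162,0,0,0,0])

```text
clock: 3.97
position: [0.5679, -0.0684, 0.0836]
tcp_rot: [[0.956, -0.295, 0.002], [-0.295, -0.956, 0.0], [0.002, -0.001, -1.0]]
ft_force: [1.7, 9.2, 14.0]
gripper_width: 0.016
```

```bash
python3 - <<'E'
from m import *
o=robot.get_obs();print(o["clock"],o["position"],o["tcp_rot"][:,0],o["gripper_width"],o["ft_force"])
c=cap("top"); crop(c,250,180,440,280,4,"t4")
s=cap("side"); crop(s,220,110,400,240,4,"s4")
E
```

```text
3.9667 [ 0.56792867 -0.06843087  0.08360957] [ 0.95562696 -0.29457314  0.0019452 ] 0.015968050120343462 [ 1.71031672  9.21559209 13.96998436]
```

View pics/t4.png

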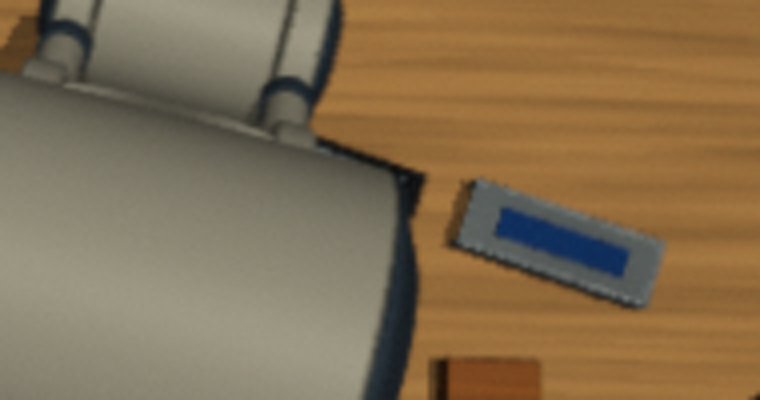

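View pics/s4.png

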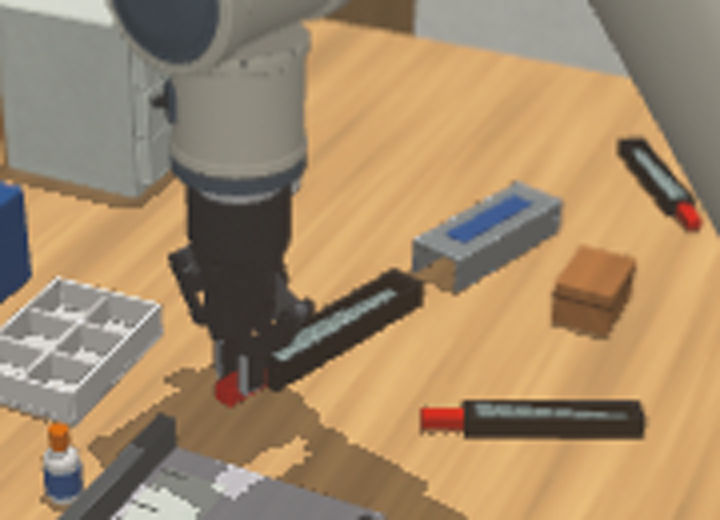

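>>> move_arm(plan=[45,0,0,0,0,0,0,45,0,0,0,0,0,0,45,0,0,0,0,0,0,45,0,0,20,0,0,0,55,-10,-35,50,0,0,0,55,-23,-75,70,0,0,0,55,-34,-115,70,0,0,0,55,-34,-115,70,0,0,0,55,-34,-115,70,0,0,0])

```text
clock: 4.82
position: [0.532, -0.189, 0.1532]
tcp_rot: [[0.954, -0.3, 0.001], [-0.3, -0.954, -0.001], [0.001, 0.001, -1.0]]
ft_force: [-1.2, 0.0, 0.1]
gripper_width: 0.0551
```

```bash
python3 - <<'E'
from m import *
o=robot.get_obs();print(o["clock"],o["position"],o["tcp_rot"][:,0],o["gripper_width"],o["ft_force"])
c=cap("wrist"); cv2.imwrite("pics/w5.png",c["image"])
s=cap("side"); crop(s,220,110,400,240,4,"s5")
for k in (c,s):
    m=red(k);n,l,st,ce=cv2.connectedComponentsWithStats(m)
    for i in range(1,n):
        if st[i,4]>20: print(st[i],ce[i],plane(k,[ce[i]],.015))
E
```

```text
4.8167 [ 0.53197934 -0.1889767   0.15323217] [ 0.95399682 -0.2998143   0.00120959] 0.055057922954041764 [-1.1923996   0.04510227  0.060738  ]
[ 263    0   30   68 1957] [277.84721513  33.20081758] [[ 0.56761338 -0.07194606  0.015     ]]
[  66  133   45   44 1043] [ 87.88398849 154.00287632] [[ 0.4195387  -0.10266538  0.015     ]]
[389 161   6   6  26] [391.57692308 163.34615385] [[ 0.32482385 -0.48858853  0.015     ]]
[274 201  13  10  82] [280.         205.42682927] [[ 0.56505093 -0.06707161  0.015     ]]
[325 212  11   5  51] [330.39215686 214.01960784] [[ 0.41089446 -0.09518291  0.015     ]]
```

View pics/w5.png

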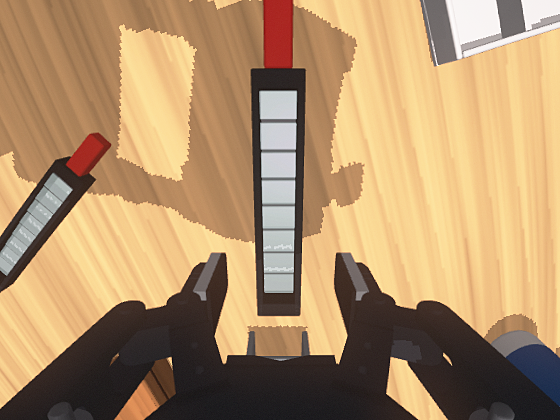

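View pics/s5.png

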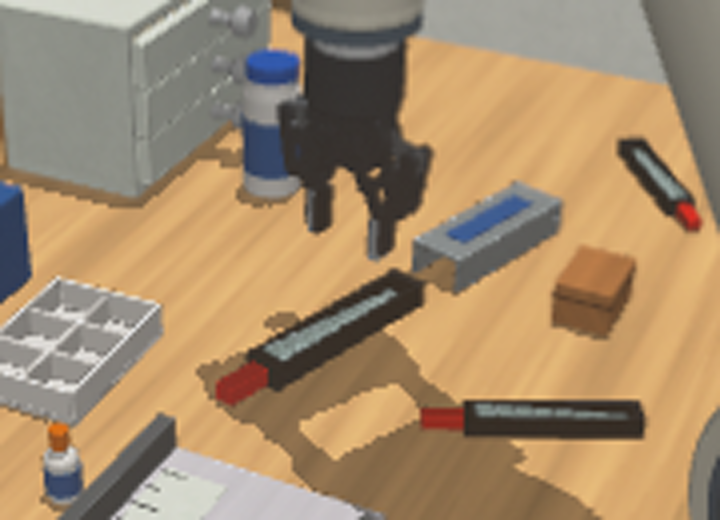

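```bash
python3 - <<'E'
from m import *
c=cap("wrist")
P=plane(c,[[251,70],[305,69],[300,305],[258,305],[300,316],[258,316]],.022); print(P, c["xyz"])
a=(P[0]+P[1])/2
for b in ((P[2]+P[3])/2,(P[4]+P[5])/2):
    e=a-b; print(np.linalg.norm(e),np.degrees(np.arctan2(e[1],e[0])),(a+b)/2,b)
    u=np.array([np.cos(np.radians(72.5)),np.sin(np.radians(72.5))]); print((b[:2]-[.494,-.2955])@u)
E
```

```text
[[ 0.54532431 -0.08520062  0.022     ]
 [ 0.57683477 -0.09440746  0.022     ]
 [ 0.52726147 -0.25452783  0.022     ]
 [ 0.49629403 -0.24492596  0.022     ]
 [ 0.52443571 -0.26438108  0.022     ]
 [ 0.49300464 -0.25463733  0.022     ]] [ 0.55574542 -0.11247658  0.2216103 ]
0.16734988863248196 72.86626404190169 [ 0.53642864 -0.16976546  0.022     ] [ 0.51177775 -0.24972689  0.022     ]
0.04900046281968638
0.17759883700975307 72.85336464426277 [ 0.53489985 -0.17465662  0.022     ] [ 0.50872017 -0.2595092   0.022     ]
0.038751472753325134
```

>>> move_arm(plan=[55,2,13,0,0,0,0,55,2,13,-30,0,0,0,55,2,13,-55,0,0,0,55,2,13,-73,0,0,0,55,2,13,-73,0,0,0,55,2,13,-73,0,0,0,20,2,13,-73,0,0,0,20,2,13,-73,0,0,0,20,2,13,-73,0,0,0,20,2,13,-73,0,0,0])

```text
clock: 5.8
position: [0.5352, -0.1729, 0.0811]
tcp_rot: [[0.955, -0.296, 0.002], [-0.296, -0.955, -0.0], [0.002, -0.0, -1.0]]
ft_force: [0.6, 4.7, 7.0]
gripper_width: 0.0322
```

```bash
python3 - <<'E'
from m import *
o=robot.get_obs();print(o["clock"],o["position"],o["tcp_rot"][:,0],o["gripper_width"],o["ft_force"])
c=cap("wrist"); cv2.imwrite("pics/w6.png",c["image"])
s=cap("side"); crop(s,220,110,400,240,4,"s6")
E
```

```text
5.8 [ 0.53524404 -0.17287215  0.08111062] [ 0.95508573 -0.2963223   0.00208201] 0.03222613615502444 [0.57368959 4.65509446 7.0336911 ]
```

View pics/w6.png

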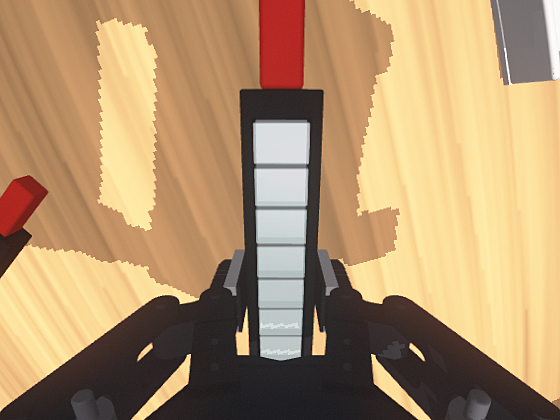

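View pics/s6.png

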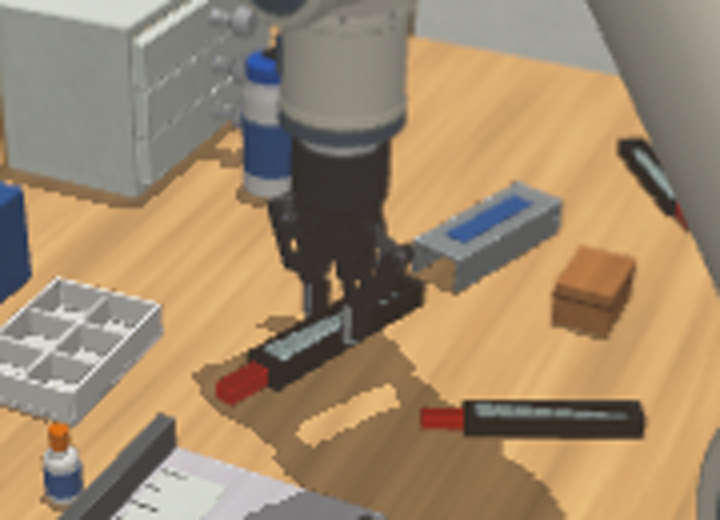

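>>> move_arm(plan=[20,0,0,20,0,0,0,20,0,0,45,0,0,0,20,0,15,60,0,0,1,20,-2,45,60,0,0,4,20,-4,80,60,0,0,7,20,-6,115,60,0,0,10,20,-8,150,60,0,0,13,20,-10,185,60,0,0,16.5,20,-12,220,60,0,0,16.5,20,-13,250,60,0,0,16.5])

```text
clock: 6.73
position: [0.5213, 0.0791, 0.1407]
tcp_rot: [[1.0, -0.012, 0.001], [-0.012, -1.0, 0.0], [0.001, -0.0, -1.0]]
ft_force: [0.5, -0.6, -1.3]
gripper_width: 0.0324
```

```bash
python3 - <<'E'
from m import *
o=robot.get_obs();print(o["clock"],o["position"],o["tcp_rot"][:,0],o["gripper_width"],o["ft_force"])
s=cap("side"); crop(s,170,150,340,290,4,"s7")
c=cap("wrist"); cv2.imwrite("pics/w7.png",c["image"])
E
```

```text
6.7333 [0.52127307 0.07910191 0.14070772] [ 0.99992652 -0.01204675  0.00134956] 0.032351854509463006 [ 0.46667255 -0.64680547 -1.2745664 ]
```

View pics/s7.png

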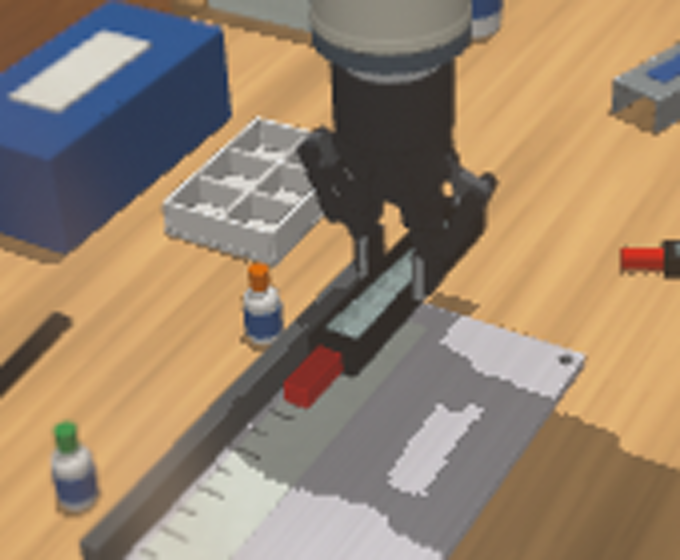

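View pics/w7.png

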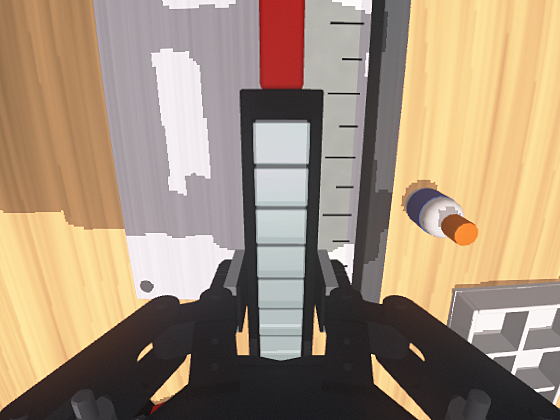

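```bash
python3 - <<'E'
from m import *
s=cap("wrist"); crop(s,300,0,440,300,2.0,"w7c")
t=cap("top"); crop(t,140,150,290,270,5,"t7")
E
```

```text
(no output)
```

View pics/w7c.png

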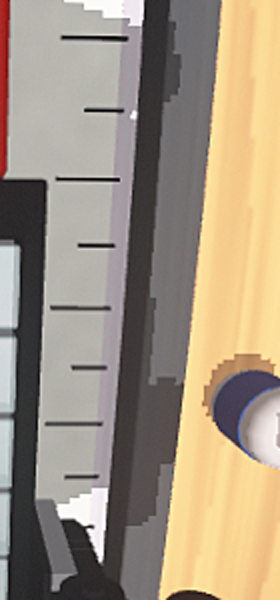

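```bash
python3 - <<'E'
from m import *
c=cap("wrist")
P=plane(c,[[300+142/2,40/2],[300+104/2,560/2]],.010);print(P);e=P[0]-P[1];print(np.degrees(np.arctan2(e[1],e[0])))
P=plane(c,[[300+165/2,20/2],[300+127/2,500/2]],.036);print(P)
print(robot.get_obs()["position"])
P=plane(c,[[241,90],[323,90],[307,330],[250,330]],.022+.060);print(P)
E
```

```text
[[0.57687941 0.20550496 0.01      ]
 [0.57542184 0.03201299 0.01      ]]
89.51864705028075
[[0.57552504 0.20370448 0.036     ]
 [0.57442635 0.06954539 0.036     ]]
[0.52181617 0.07680341 0.14032097]
[[0.50740417 0.1621931  0.082     ]
 [0.53979342 0.16187987 0.082     ]
 [0.53539862 0.04725836 0.082     ]
 [0.50627327 0.04756019 0.082     ]]
```

>>> move_arm(plan=[20,0,35,0,0,0,0,20,0,70,0,0,0,0,20,0,102,0,0,0,0,20,0,102,-15,0,0,0,20,0,102,-30,0,0,0,20,0,102,-42,0,0,0,20,0,102,-49,0,0,0,20,0,102,-49,0,0,0,20,0,102,-49,0,0,0])

```text
clock: 7.73
position: [0.5219, 0.1779, 0.0907]
tcp_rot: [[1.0, -0.014, -0.0], [-0.014, -1.0, -0.0], [-0.0, 0.0, -1.0]]
ft_force: [-0.1, 0.2, -1.7]
gripper_width: 0.0322
```

>>> move_arm(plan=[46,0,0,0,0,0,0,46,0,0,0,0,0,0,46,0,0,0,0,0,0,46,0,0,20,0,0,0,46,0,0,60,0,0,0,46,0,0,60,0,0,0,46,0,0,60,0,0,0])

```text
clock: 8.32
position: [0.5227, 0.1791, 0.1527]
tcp_rot: [[1.0, -0.013, 0.004], [-0.013, -1.0, 0.001], [0.004, -0.001, -1.0]]
ft_force: [-0.4, 0.1, -0.5]
gripper_width: 0.0461
```

```bash
python3 - <<'E'
from m import *
o=robot.get_obs();print(o["clock"],o["position"],o["tcp_rot"][:,0],o["gripper_width"],o["ft_force"])
s=cap("side"); crop(s,170,180,340,330,4,"s8")
c=cap("wrist"); cv2.imwrite("pics/w8.png",c["image"])
E
```

```text
8.3167 [0.52265037 0.17911466 0.15274731] [ 0.99990898 -0.01285514  0.00409708] 0.04610377372608357 [-0.39689296  0.14203221 -0.54874495]
```

View pics/s8.png

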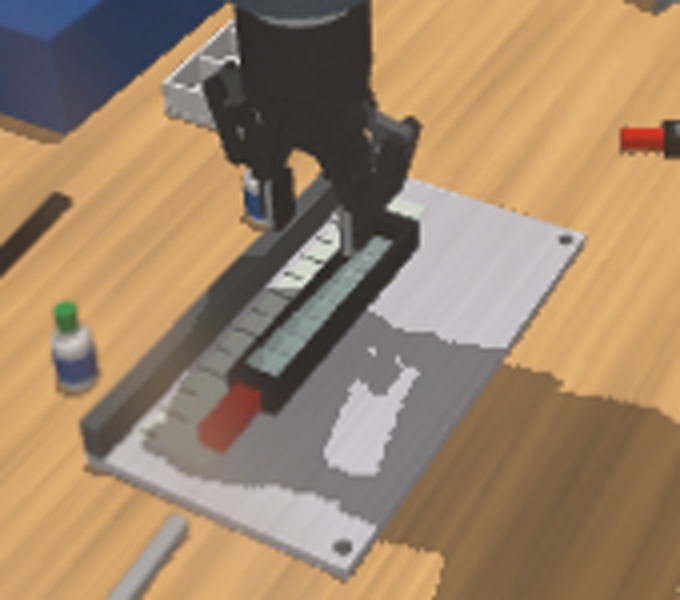

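View pics/w8.png

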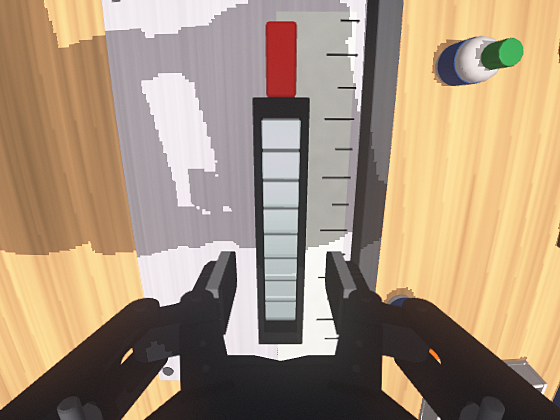

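```bash
python3 - <<'E'
from m import *
c=cap("wrist"); print(robot.get_obs()["position"])
P=plane(c,[[253,99],[309,99],[302,343],[259,343]],.032);print(P)
F=plane(c,[[368,0],[352,205]],.010);print(F)
E
```

```text
[0.52122898 0.1787937  0.15016821]
[[0.50669956 0.26179542 0.032     ]
 [0.5394723  0.26140793 0.032     ]
 [0.5371644  0.08546377 0.032     ]
 [0.50422509 0.08585141 0.032     ]]
[[0.57701815 0.32047975 0.01      ]
 [0.57364753 0.18895663 0.01      ]]
```

>>> move_arm(plan=[0,-20,15,0,0,0,0,0,-40,36,0,0,0,0,0,-52,36,0,0,0,0,0,-52,36,-10,0,0,0,0,-52,36,-35,0,0,0,0,-52,36,-50,0,0,0,0,-52,36,-56,0,0,0,0,-52,36,-56,0,0,0,0,-52,36,-56,0,0,0])

```text
clock: 9.22
position: [0.4698, 0.2147, 0.0943]
tcp_rot: [[1.0, -0.013, -0.001], [-0.013, -1.0, -0.0], [-0.001, 0.0, -1.0]]
ft_force: [0.6, 1.3, -0.5]
gripper_width: 0.0003
```

```bash
python3 - <<'E'
from m import *
o=robot.get_obs();print(o["clock"],o["position"],o["tcp_rot"][:,0],o["gripper_width"],o["ft_force"])
s=cap("side"); crop(s,170,180,340,330,4,"s9")
c=cap("wrist"); cv2.imwrite("pics/w9.png",c["image"])
E
```

```text
9.2167 [0.46978719 0.21466107 0.09425234] [ 9.99912835e-01 -1.31704221e-02 -9.28156792e-04] 0.00025788404263951724 [ 0.56902286  1.32015434 -0.53160746]
```

View pics/s9.png

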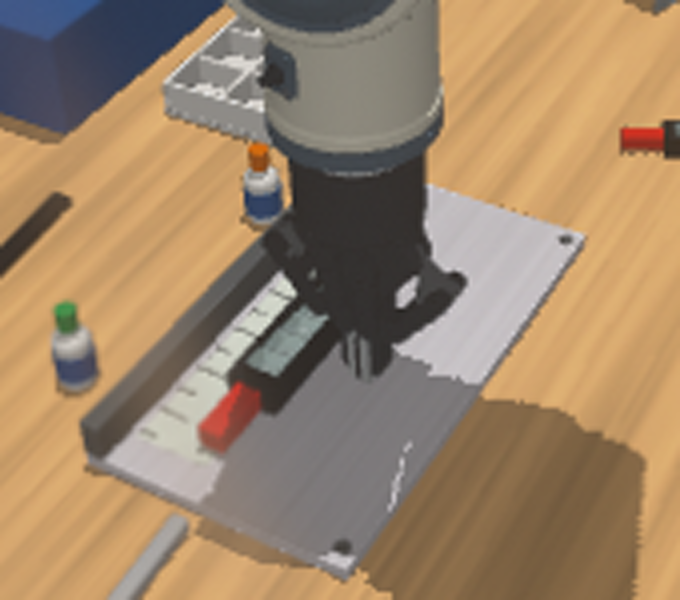

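View pics/w9.png

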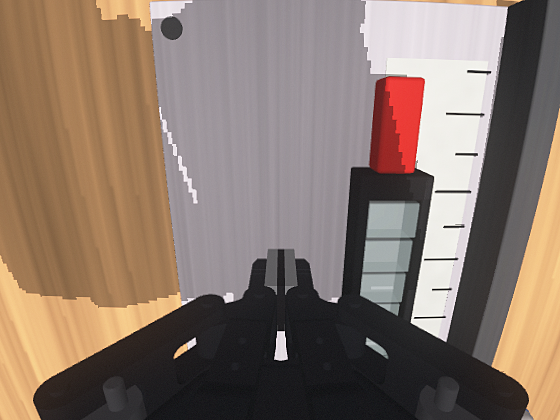

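>>> move_arm(plan=[0,8,0,0,0,0,0,0,15,0,0,0,0,0,0,20,0,0,0,0,0,0,25,0,0,0,0,0,0,30,0,0,0,0,0,0,35,0,0,0,0,0,0,35,0,0,0,0,0])

```text
clock: 9.9
position: [0.5055, 0.2149, 0.0948]
tcp_rot: [[1.0, -0.013, 0.0], [-0.013, -1.0, 0.0], [0.0, -0.0, -1.0]]
ft_force: [-0.6, -0.6, 1.5]
gripper_width: 0.0002
```

```bash
python3 - <<'E'
from m import *
o=robot.get_obs();print(o["clock"],o["position"],o["tcp_rot"][:,0],o["gripper_width"],o["ft_force"])
c=cap("wrist"); cv2.imwrite("pics/w10.png",c["image"])
E
```

```text
9.9 [0.50548613 0.21493357 0.09477543] [ 9.99914560e-01 -1.30658251e-02  3.95842651e-04] 0.0001721254082858082 [-0.55222511 -0.64061451  1.46544063]
```

View pics/w10.png

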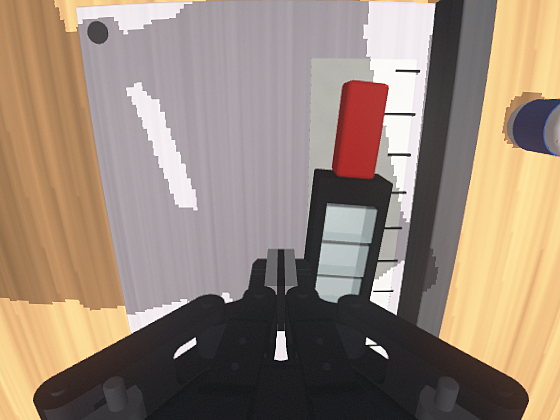

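```bash
python3 - <<'E'
from m import *
c=cap("wrist"); P=plane(c,[[393,182],[315,170]],.032);F=plane(c,[[432,50],[408,220]],.01);print(P,F); e=P[0]-P[1]; print(np.linalg.norm(e),np.degrees(np.arctan2(e[1],e[0])))
E
```

```text
[[0.55627912 0.26049257 0.032     ]
 [0.52123563 0.26621436 0.032     ]] [[0.57775257 0.3186925  0.01      ]
 [0.57501731 0.23398811 0.01      ]]
0.035507534352727646 -9.273258014360076
```

>>> move_arm(plan=[0,4,0,0,0,0,0,0,8,0,0,0,0,0,0,11,0,0,0,0,0,0,13,0,0,0,0,0,0,13,0,0,0,0,0])

```text
clock: 10.42
position: [0.5182, 0.2149, 0.0946]
tcp_rot: [[1.0, -0.013, 0.001], [-0.013, -1.0, 0.0], [0.001, -0.0, -1.0]]
ft_force: [0.7, -0.2, -0.1]
gripper_width: -0.0
```

>>> move_arm(plan=[0,1,0,0,0,0,0,0,2,0,0,0,0,0,0,2,0,0,0,0,0])

```text
clock: 10.67
position: [0.5196, 0.2149, 0.0946]
tcp_rot: [[1.0, -0.013, -0.0], [-0.013, -1.0, -0.0], [-0.0, 0.0, -1.0]]
ft_force: [-0.4, 0.6, -0.4]
gripper_width: -0.0001
```

```bash
python3 - <<'E'
from m import *
o=robot.get_obs();print(o["clock"],o["position"],o["tcp_rot"][:,0],o["gripper_width"],o["ft_force"])
c=cap("wrist"); cv2.imwrite("pics/w11.png",c["image"])
E
```

```text
10.6667 [0.51959981 0.21490876 0.09462298] [ 9.99917480e-01 -1.28456856e-02 -1.43427531e-04] -0.00013192425942421028 [-0.42192625  0.55254818 -0.43521554]
```

View pics/w11.png

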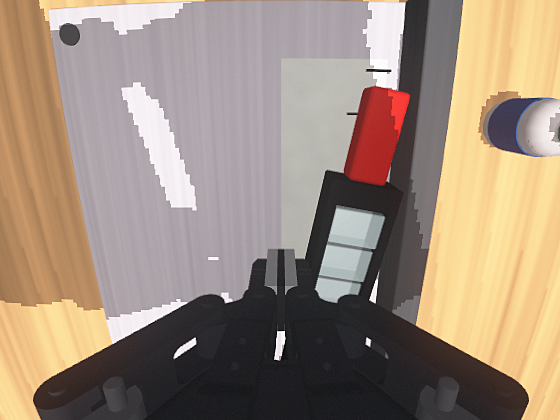

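```bash
python3 - <<'E'
from m import *
c=cap("wrist"); P=plane(c,[[403,190],[327,171]],.032);T=plane(c,[[410,93],[375,87]],.029);F=plane(c,[[404,30],[378,280]],.01);print(P,T,F); e=P[0]-P[1]; print(np.linalg.norm(e),np.degrees(np.arctan2(e[1],e[0])))
crop(c,300,40,460,240,3,"w11c")
E
```

```text
[[0.5755284  0.25678384 0.032     ]
 [0.54084256 0.26572734 0.032     ]] [[0.5755309  0.29835556 0.029     ]
 [0.5603889  0.30067511 0.029     ]] [[0.57791288 0.32703519 0.01      ]
 [0.57616763 0.19711258 0.01      ]]
0.03582029164233485 -14.458384876973472
```

View pics/w11c.png

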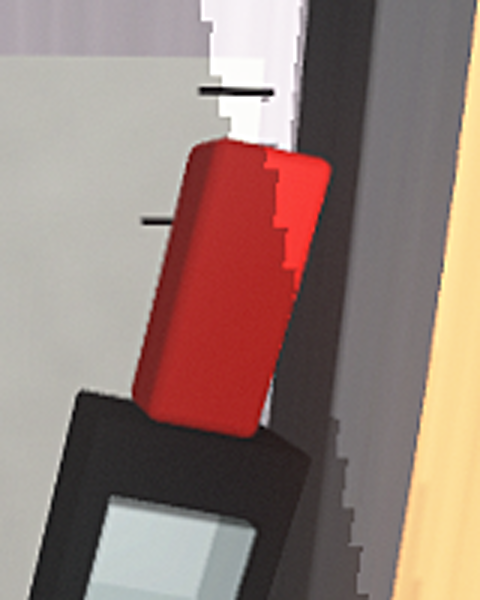

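>>> move_arm(plan=[0,2,0,0,0,0,0,0,4,0,0,0,0,0,0,6,0,0,0,0,0,0,7,0,0,0,0,0,0,7,0,0,0,0,0])

```text
clock: 11.18
position: [0.5269, 0.2149, 0.0946]
tcp_rot: [[1.0, -0.013, 0.0], [-0.013, -1.0, 0.0], [0.0, -0.0, -1.0]]
ft_force: [-2.2, -0.7, -1.1]
gripper_width: -0.0002
```

```bash
python3 - <<'E'
from m import *
o=robot.get_obs();print(o["clock"],o["position"],o["tcp_rot"][:,0],o["gripper_width"],o["ft_force"])
c=cap("wrist"); crop(c,240,0,480,320,2.4,"w12")
E
```

```text
11.1833 [0.52692956 0.21490075 0.09462603] [ 9.99916264e-01 -1.29373755e-02  2.99550376e-04] -0.00018741741924026704 [-2.18860444 -0.66193352 -1.08878386]
```

View pics/w12.png

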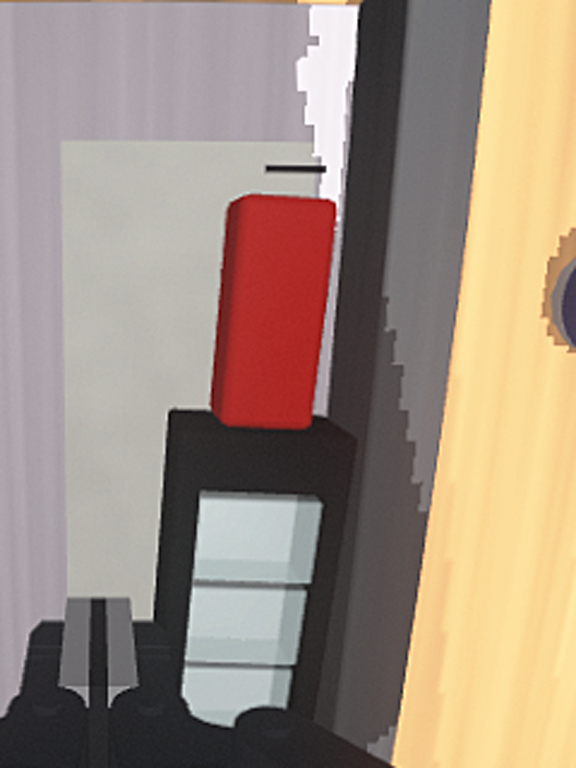

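>>> move_arm(plan=[0,-15,0,0,0,0,0,0,-35,0,0,0,0,0,0,-40,0,0,0,0,0,0,-40,-30,0,0,0,0,0,-40,-60,0,0,0,0,0,-40,-90,0,0,0,0,0,-40,-90,0,0,0,0])

```text
clock: 11.82
position: [0.4871, 0.1214, 0.0947]
tcp_rot: [[1.0, -0.015, 0.001], [-0.015, -1.0, -0.0], [0.001, 0.0, -1.0]]
ft_force: [-0.3, 0.2, -0.1]
gripper_width: 0.0001
```

```bash
python3 - <<'E'
from m import *
o=robot.get_obs();print(o["clock"],o["position"],o["ft_force"])
c=cap("wrist"); cv2.imwrite("pics/w13.png",c["image"])
s=cap("side"); crop(s,170,180,340,330,4,"s13")
E
```

```text
11.8167 [0.48708783 0.12138173 0.09474858] [-0.29741566  0.18734451 -0.09868218]
```

View pics/w13.png

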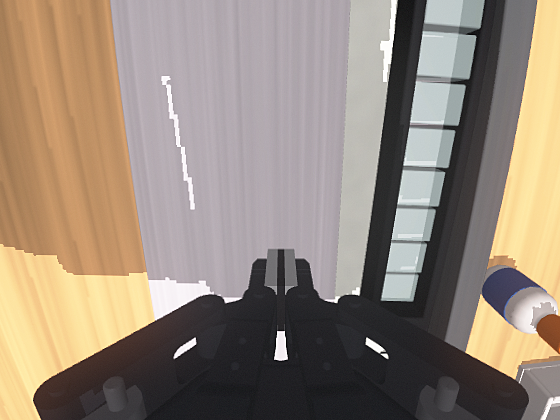

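View pics/s13.png

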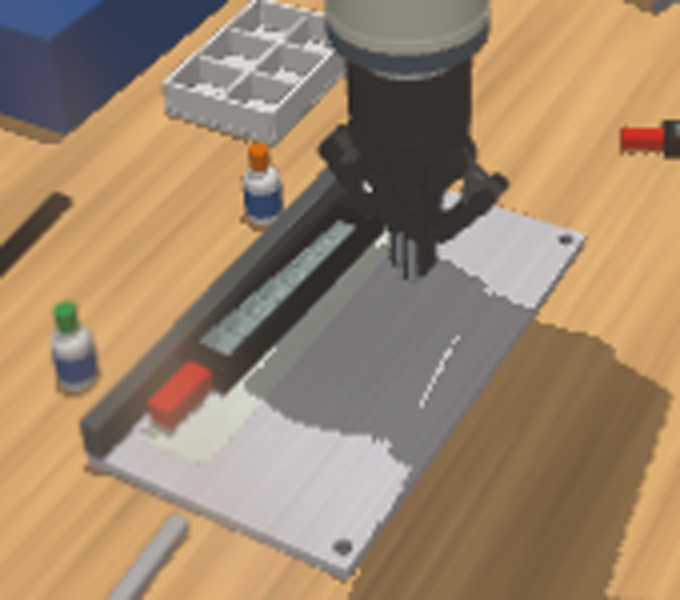

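>>> move_arm(plan=[0,10,0,0,0,0,0,0,20,0,0,0,0,0,0,26,0,0,0,0,0,0,31,0,0,0,0,0,0,35,0,0,0,0,0,0,38,0,0,0,0,0,0,40,0,0,0,0,0,0,41,0,0,0,0,0,0,41,0,0,0,0,0])

```text
clock: 12.67
position: [0.5276, 0.1249, 0.0946]
tcp_rot: [[1.0, -0.013, -0.0], [-0.013, -1.0, -0.0], [-0.0, 0.0, -1.0]]
ft_force: [-0.4, -0.2, -0.4]
gripper_width: 0.0002
```

```bash
python3 - <<'E'
from m import *
o=robot.get_obs();print(o["clock"],o["position"],o["ft_force"])
c=cap("wrist"); crop(c,240,0,560,320,2.4,"w14")
E
```

```text
12.6667 [0.52761589 0.12493078 0.09461749] [-0.44555874 -0.23931203 -0.42384404]
```

View pics/w14.png

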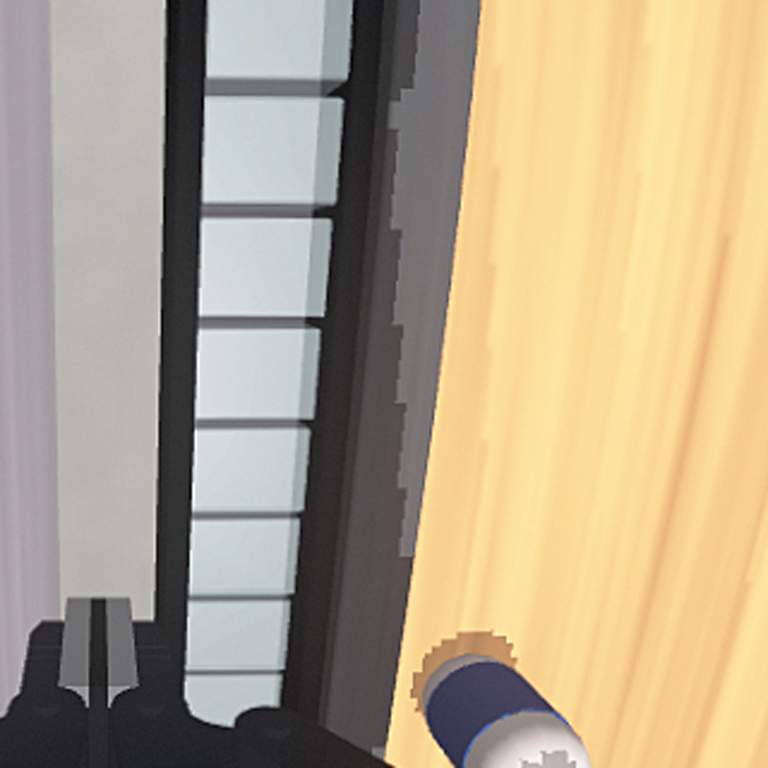

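>>> move_arm(plan=[0,1,0,0,0,0,0,0,2,0,0,0,0,0,0,2,0,0,0,0,0])

```text
clock: 12.97
position: [0.5284, 0.125, 0.0944]
tcp_rot: [[1.0, -0.013, -0.003], [-0.013, -1.0, -0.0], [-0.003, 0.0, -1.0]]
ft_force: [-6.2, 1.7, 3.6]
gripper_width: -0.0001
```

>>> move_arm(plan=[0,1,0,0,0,0,0,0,1.5,0,0,0,0,0,0,1.5,0,0,0,0,0])

```text
clock: 13.22
position: [0.5288, 0.1249, 0.0943]
tcp_rot: [[1.0, -0.013, -0.005], [-0.013, -1.0, -0.0], [-0.005, 0.0, -1.0]]
ft_force: [-12.0, 1.6, 7.0]
gripper_width: 0.0
```

```bash
python3 - <<'E'
from m import *
o=robot.get_obs();print(o["clock"],o["position"],o["ft_force"])
c=cap("wrist"); crop(c,240,0,560,320,2.4,"w15")
E
```

```text
13.2167 [0.52877945 0.12493644 0.09429498] [-12.00040012   1.55313159   7.00469748]
```

View pics/w15.png

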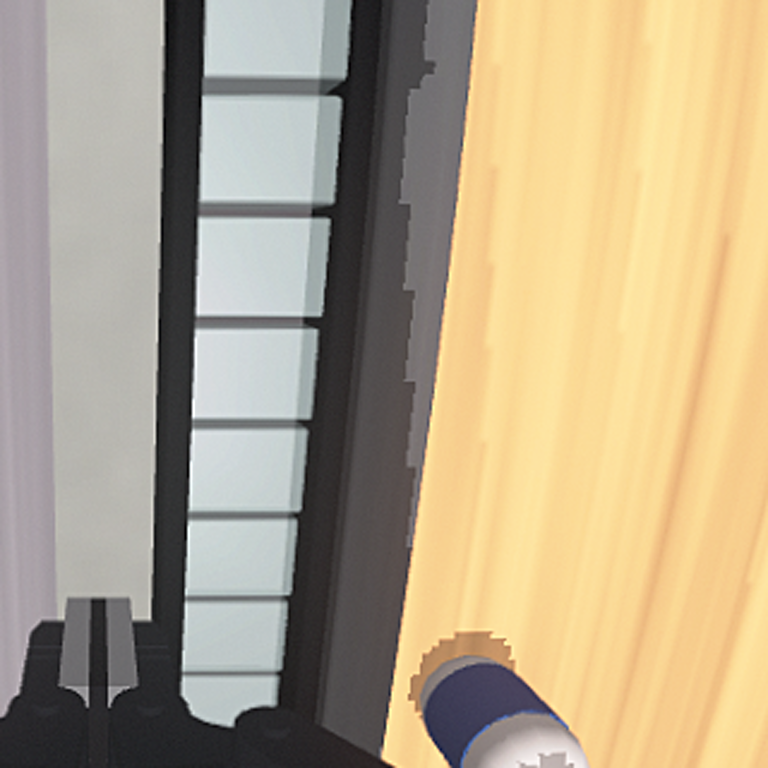

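>>> move_arm(plan=[0,-6,0,0,0,0,0,0,-20,0,0,0,0,0,0,-45,0,0,0,0,0,0,-55,0,30,0,0,0,0,-65,0,70,0,0,0,0,-70,0,110,0,0,0,0,-70,-10,130,0,0,0,0,-70,-10,130,0,0,0,0,-70,-10,130,0,0,0])

```text
clock: 14.02
position: [0.4616, 0.1148, 0.2259]
tcp_rot: [[1.0, -0.013, 0.003], [-0.013, -1.0, 0.0], [0.003, -0.0, -1.0]]
ft_force: [-1.2, -0.4, -0.5]
gripper_width: 0.0002
```

```bash
python3 - <<'E'
from m import *
o=robot.get_obs();print(o["clock"],o["position"],o["ft_force"])
c=cap("wrist"); cv2.imwrite("pics/w16.png",c["image"])
s=cap("side"); crop(s,170,180,340,330,4,"s16")
E
```

```text
14.0167 [0.46155022 0.11475361 0.22585386] [-1.1633828  -0.35937733 -0.45134089]
```

View pics/w16.png

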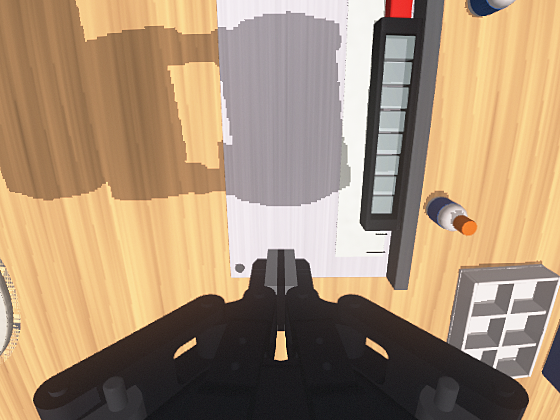

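View pics/s16.png

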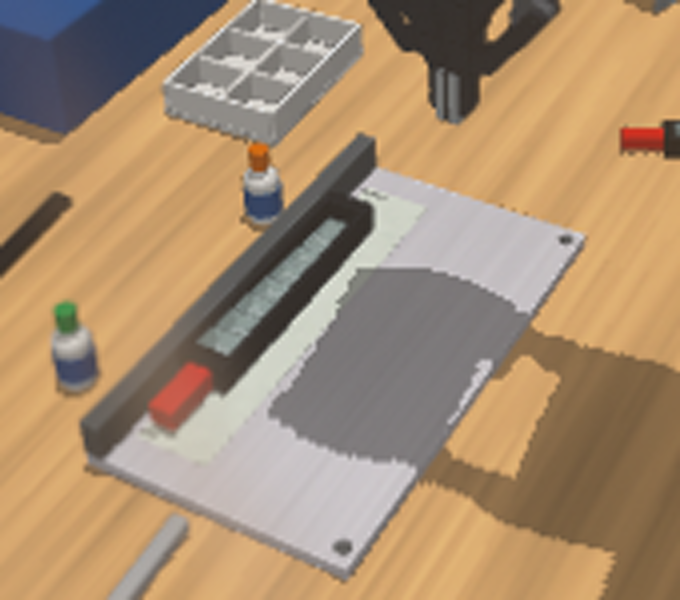

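>>> move_arm(plan=[0,35,0,0,0,0,0,0,70,0,0,0,0,0,0,108,0,0,0,0,0,0,108,-20,0,0,0,0,0,108,-20,0,0,0,0,0,108,-20,0,0,0,0])

```text
clock: 14.62
position: [0.5687, 0.0945, 0.2228]
tcp_rot: [[1.0, -0.014, -0.003], [-0.014, -1.0, -0.0], [-0.003, 0.0, -1.0]]
ft_force: [0.6, 0.4, -0.3]
gripper_width: -0.0002
```

```bash
python3 - <<'E'
from m import *
o=robot.get_obs();print(o["clock"],o["position"],o["ft_force"])
c=cap("wrist"); cv2.imwrite("pics/w17.png",c["image"]); crop(c,210,0,360,250,2.4,"w17c")
print(c["xyz"])
E
```

```text
14.6167 [0.56871615 0.09453674 0.22280913] [ 0.59575442  0.38795835 -0.33561981]
[0.57032468 0.17170581 0.2919737 ]
```

View pics/w17.png

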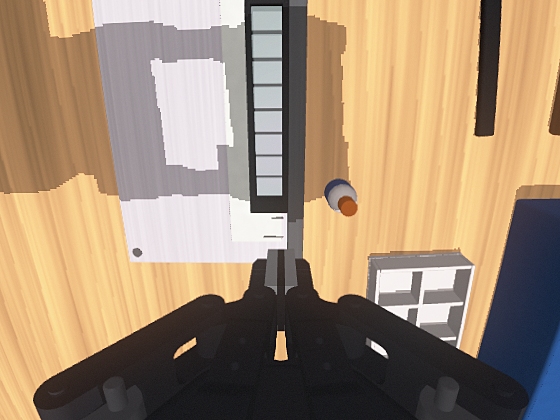

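View pics/w17c.png

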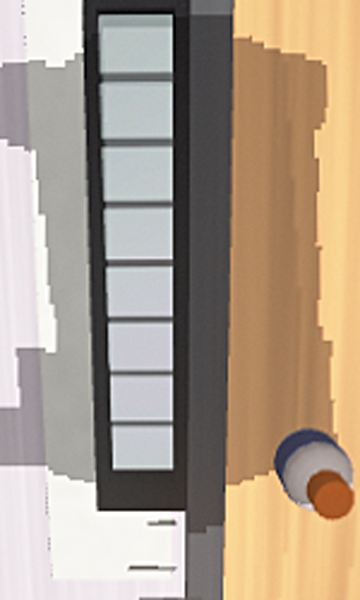

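>>> move_arm(plan=[0,0,-35,20,0,0,0,0,0,-35,20,0,0,0,0,0,40,20,0,0,0,0,0,60,20,0,0,0,0,0,60,20,0,0,0,0,0,60,20,0,0,0])

```text
clock: 15.17
position: [0.5682, 0.1583, 0.2443]
tcp_rot: [[1.0, -0.009, -0.001], [-0.009, -1.0, 0.001], [-0.001, -0.001, -1.0]]
ft_force: [0.2, 0.1, -0.2]
gripper_width: -0.0002
```

```bash
python3 - <<'E'
from m import *
o=robot.get_obs();print(o["clock"],o["position"],o["ft_force"])
c=cap("wrist"); cv2.imwrite("pics/w18.png",c["image"]); crop(c,210,0,360,250,2.4,"w18c")
print(c["xyz"])
E
```

```text
15.1667 [0.56816313 0.15831981 0.24427386] [ 0.16508248  0.118075   -0.1742749 ]
[0.5692454  0.23544372 0.31346655]
```

View pics/w18c.png

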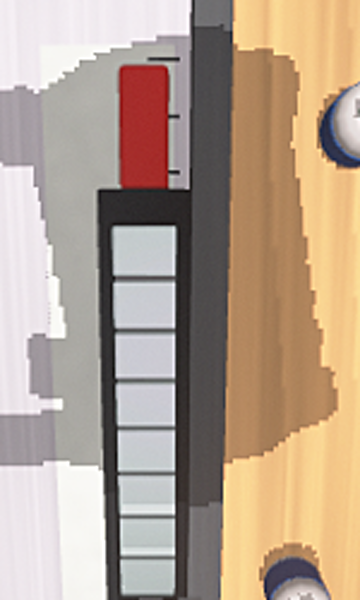

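```bash
python3 - <<'E'
from m import *
c=cap("wrist")
P=plane(c,[[210+98/2.4,190/2.4],[210+190/2.4,190/2.4]],.032);F=plane(c,[[210+190/2.4,170/2.4]],.010);print(P,F)
t=cap("top"); cv2.imwrite("pics/t18.png",t["image"])
E
```

```text
[[0.54369244 0.25891146 0.032     ]
 [0.57677915 0.25855276 0.032     ]] [[0.57737    0.26778161 0.01      ]]
```

View pics/t18.png

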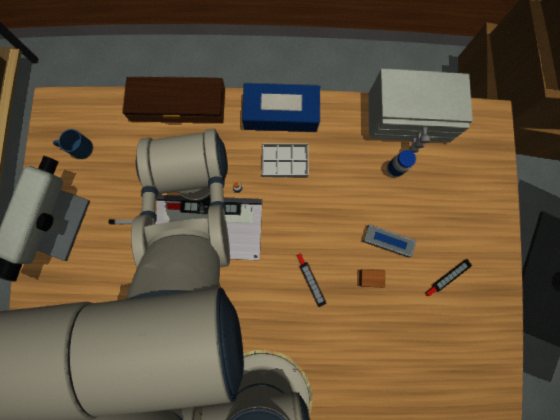

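```bash
python3 - <<'E'
from h import *
print(job.hand_in())
E
```

```text
the job is handed in; nothing more can be done
None
```

The bar is on the check board with its long side flush against the fence, and I handed the job in at about 15 s. No verdict is reported, so what follows rests on my own measurements.

- **Drawing out:** I pulled the bar out of the sleeve by its red tab and let go with its plain end about 35–39 mm past the mouth.
- **Placing:** I gripped it by its middle and set it on the board about 37 mm short of the fence.
- **Pushing:** With closed fingers I pushed the tab half until the tab end was at the fence. I then pushed the plain half until it seated, at about 12 N. Neither end needed touching up.

**Last checks:**
- In the wrist views from above, both ends show no visible gap to the fence, under about 1 mm.
- The bar's centre is about 7 mm from the fence's middle.
- The force reading was near zero and the gripper was clear above the bar.
- In the last views no bystander that could be seen looked displaced. The arm hid the green-capped bottle and the eye-cover paddle in the final top view, but the wrist and side views after the last push show both.

**Disagreements:**
- The camera estimates of the tab's and fence's positions differed by about 2–5 mm between views. I settled these by the contact force.
- During the first push the bar turned about 14°, and the tab's outer corner came within 1–2 mm of the fence, about level with the body's corner. Pushing on at the same place brought the bar nearly parallel.

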